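Open the instrument box and put the forceps away

TASK

Gently lift the hinged lid of the aluminium instrument box by its front lip until it leans back on its stop and stays open there, without flinging it or letting it fall. Then pick up the forceps, set them down flat (not dropped) inside the wide, empty compartment of the box and let go, leaving the lid open. Do not shift or tip the glass beaker and the measuring cylinder standing near the box.

Things in the scene. Friction and masses are not known exactly. Their poses are not given: they have to be found in the camera images.
- box: Open-topped aluminium instrument box under its lid, fixed to the worktop, 170 mm deep (its x) x 210 mm wide (its y) x 60 mm high, walls and floor 4 mm thick. Origin: centre of its underside, on the worktop; x points from the front (lip side, nearest the robot) to the hinge side, y to its left, z up.
- lid (a joint): Hinge angle of the lid, rad: 0 shut, grows as it opens, 1.92 is its stop (leaning back 20 degrees past upright). The lid weighs about 0.25 kg; its hinge is lightly damped (0.06 N m s/rad): let go below about 1.57 it falls shut, beyond about 1.65 it sinks back onto the stop by itself and stays.
- lid_hinge (a point): Point on the lid's hinge axis, mid-width, at the far rim of the box: 89 mm along the box's x from its origin, 61 mm above the worktop. Axes as the box; the lid turns about y. The lid is a 4 mm thick sheet whose underside passes through the axis.
- lid_lip (a point): Middle of the front edge of the lid's lip, on its underside, 200 mm from the hinge axis; moves with the lid. The lip is a steel tongue, 100 mm wide and 4 to 6 mm thick, that stands out 26 mm from the front wall of the box, 61 mm above the worktop while shut, with free space below it: it is raised from beneath.
- wide_bay (a point): Middle of the floor of the wide empty compartment, 34 mm to the left of the box's middle, 4 mm above the worktop; axes as the box. Inside 162 mm (x) by 134 mm (y). A 3 mm divider along x, 44 mm high over the worktop, parts it from a narrow right-hand compartment with a rubber stopper in it.
- forceps: Steel forceps lying on the worktop in front of or to the left of the sink, straight slim shape 117 mm long (its y), 16 mm wide (its x), 8 mm thick (its z), 22 g. Origin: centre of the underside. Pinch across the width at mid-length. The tall lab faucet rises over the far half of the sink (from about x = 0.65 m on): travel to and fro along the front edge of the worktop.
- beaker: Small glass beaker standing near the front edge of the worktop, to the left in front of the box, 56 mm across, 71 mm high, empty. Origin: centre of the underside. Not to be moved.
- cylinder: Measuring cylinder standing by the right-hand wall of the box, foot 54 x 62 mm, 211 mm high. Origin: centre of the underside. Not to be moved.
- white_stopper: White tapered rubber stopper standing on the worktop, 22 mm across and high: a bystander. Origin: centre of the underside.
- marker: Marker pen lying on the worktop, 135 mm long (its y), 17 mm thick: a bystander, not the forceps. Origin: centre of the underside.

How it is judged:
By the outcome, as a careful person would: the job done as asked, in the order asked, and still so for the second after the job is handed in, with the robot touching nothing.
It also fails if it takes over 72 s, if anything falls off the work surface, if the arm or the gripper's body presses on something with over 40 N, if the wrist force passes 120 N, or if a joint passes its speed limit or range.

ROBOT

A 7-joint arm with a two-finger parallel gripper is mounted at the origin on a cart in front of the work surface, level with it; the furniture and walls round the work are solid. World frame = base frame: x ahead of the robot, y to its left, z up, the work surface at z = 0. Lengths are in m, angles in rad, forces in N, time in s.
With the tool pointing down it reaches from about 0.425 to 0.925 m from the base axis. Payload 6.8 kg.
Tool frame: the origin (TCP) lies where the fingers leave the gripper's body, on its centre line; the fingertips stand 73 mm ahead of it and the grasp point (between the pads) lies 54 mm ahead of it; z points along the fingers, y is the line along which they close (so a half turn about z gives the same grasp; the last joint's range is limited). The gripper opens to 85 mm and grips with 20 to 120 N. Pads are 22 mm wide; open, the fingers measure 114 mm over their backs; the gripper's body (76 mm by 85 mm) begins 54 mm behind the grasp point. The pads swing forward as they close: fully open they stand 13 mm farther back than shut.
Start: joints at [1.056, 0.477, 0.022, 1.555, -0.011, 1.109, -0.083], TCP at [0.267, -0.62, 0.304] pointing down, gripper open.
Joint ranges: [-2.96, 2.96], [-0.34, 2.1], [-1.41, 1.46], [0.24, 2.44], [-1.37, 4.51], [0.17, 1.92], [-2.96, 2.96]. Speed limits (rad/s): [2.39, 2.39, 3.14, 3.14, 3.14, 3.14, 3.14].

INTERFACE

Orientations are given as a rotation vector (axis times angle).
In Python, from bench import r, grab_frame, camera_info gives the robot as it stands.
- The arm moves only by the shell command python3 -m pendant FILE [OPENING] [FORCE], which reads ROWS from the file FILE. ROWS is 1 to 5 rows, parted by a bar, with the numbers parted by spaces; each row has 6 numbers: dx, dy, dz in a scale on which 1.0 is 0.8 m, then a rotation vector rx, ry, rz in fractions of the full range, 1 being pi rad; each row is the pose to reach, as a shift and turn from the pose commanded when the command began, along the tool's axes at that moment; what a row does not reach only later rows make up. A row lasts 1/10 s, in which the tool goes at most 0.05 m and 0.15 rad, less where a joint would pass 70% of its speed; a pose out of reach is approached as far as the arm can. OPENING is the finger opening in m, set as the command begins (- or left out keeps the last). The fingers move at their own pace and stop on an object; FORCE is the grip in N (left out, the last holds). Time passes only in rows, so rows that do not move let the fingers close. It prints the time, the measured TCP pose, the force, the opening and the grip force at its end. A shift or turn number past 1, either way, is cut back to 1. Input that does not fit is refused with a message, and nothing moves.
- r.get_obs(): the state, without advancing time (a new reading comes with each control period).
- grab_frame(name): name is "side" or "top"; returns (picture, depth): 400x640x3 uint8, blue, green, red; 400x640 float32, m along the optical axis (not along the pixel's ray), 0 where there is no reading.
- camera_info(name): a dict with "camera_matrix" (3x3 intrinsics, pixels), "R" (3x3) and "t" (3): a world point X has camera coordinates R X + t. Camera axes: x right, y down, z forward; pixel columns grow to the right and rows downward; lengths in m; the calibration is good to about 2 mm. A picture is of the moment at which its call begins. camera_info takes no time and is no camera call.
- r.hand_in(): hands the job in; it is judged then, once.
The state is a dict: "clock": time; "joints": joint angles; "qvel": joint speeds; "tau": joint torques, N m; "tcp_pos": TCP position; "orientation": TCP orientation; "contact_force": force on the tool from outside, world axes, zero at the start; "moment": the same for the moment, N m; "grip_width": finger opening in m; "gripper_force": force on a finger pad.
Only numpy, scipy, OpenCV 4.12 (cv2) and the standard library are available. Lean on these libraries where they do the work, as an engineer would, in place of code of your own. Each camera call takes 0.05 s, during which the arm holds its last target. There are 200 camera calls.

## Working session

There is one attempt and no reset: what is moved stays moved. The work goes in short steps, Python scripts to look and compute and a shell command to move; the robot and the scene stay as the last step left them, time stands still between calls to the robot, and variables do not carry over. Pictures are saved under pics/ and viewed, at most 13 in all, crops included, and the job is handed in when it is done.

```bash
ls; mkdir -p pics
cat > h.py <<'E'
import numpy as np, cv2
from bench import r, grab_frame, camera_info
from scipy.spatial.transform import Rotation as Rn
def pts(name, d):
    c=camera_info(name);K=np.array(c["camera_matrix"]);R=np.array(c["R"]);t=np.array(c["t"])
    v,u=np.mgrid[:d.shape[0],:d.shape[1]]
    P=np.stack([(u-K[0,2])/K[0,0]*d,(v-K[1,2])/K[1,1]*d,d],-1)
    return (P-t)@R
def state():
    o=r.get_obs(); return o
E
python3 - <<'E'
from h import *
for n in("top","side"):
    i,d=grab_frame(n);cv2.imwrite(f"pics/{n}0.png",i);np.savez(f"{n}0.npz",i=i,d=d)
    c=camera_info(n);print(n,c, -np.array(c["R"]).T@np.array(c["t"]))
o=r.get_obs();print(o);print(Rn.from_rotvec(o["orientation"]).as_matrix().round(3))
E
```

```text
pics
top {'camera_matrix': array([[393.39267925,   0.        , 316.70616876],
       [  0.        , 393.39267925, 204.11510427],
       [  0.        ,   0.        ,   1.        ]]), 'R': array([[-0.0211764 , -0.99954054,  0.02168577],
       [-0.99059528,  0.0180443 , -0.1356296 ],
       [ 0.13517598, -0.02435397, -0.99052226]]), 't': array([-0.02086922,  0.5498786 ,  1.39924319])} [0.35512114 0.00329532 1.4610139 ]
side {'camera_matrix': array([[418.93968643,   0.        , 315.3195604 ],
       [  0.        , 418.93968643, 203.05161582],
       [  0.        ,   0.        ,   1.        ]]), 'R': array([[-0.74449607, -0.66750781, -0.01260672],
       [-0.53627435,  0.6091606 , -0.58423727],
       [ 0.39766246, -0.42820169, -0.81148499]]), 't': array([0.41221555, 0.33853538, 1.07898172])} [0.05937017 0.53095648 1.07855914]
{'clock': 0.1, 'joints': array([ 1.05592041,  0.47769748,  0.02235854,  1.55633889, -0.01154609,
        1.1092882 , -0.08309207]), 'qvel': array([-0.00118326,  0.00136773,  0.00066421, -0.00183277,  0.0001405 ,
        0.00089803, -0.00019377]), 'tau': array([ 3.93383714e-03, -5.97761786e+01,  1.61338560e+00, -2.81959569e+01,
        1.28089284e-02,  5.01219954e-03, -2.98145073e-05]), 'tcp_pos': array([ 0.26690236, -0.619547  ,  0.30304229]), 'orientation': array([-3.07531907e+00, -6.34242170e-01,  6.33798809e-04]), 'contact_force': array([ 1.36220071, -0.14765247, -0.10744622]), 'moment': array([-0.00033476,  0.01461999,  0.02581319]), 'gripper_force': 0.0, 'grip_width': 0.08540035632518751}
[[ 0.918  0.396 -0.001]
 [ 0.396 -0.918  0.001]
 [-0.    -0.002 -1.   ]]
```

View pics/top0.png

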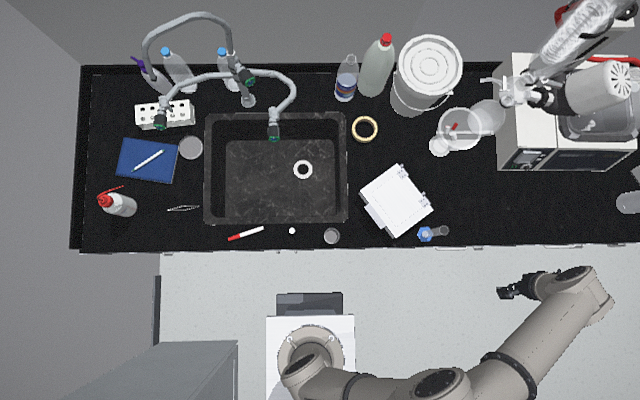

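View pics/side0.png

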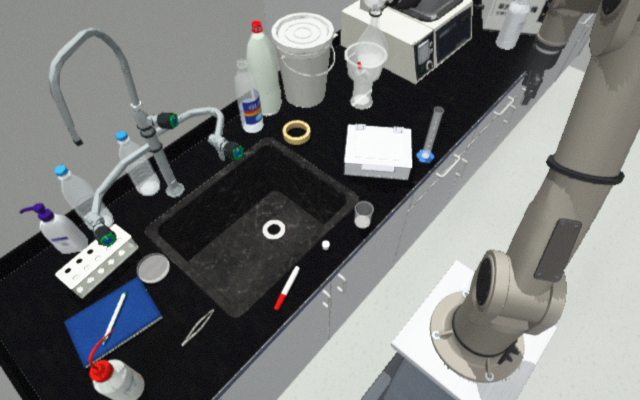

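Top view: box at about (397,202), with the lip edge from (362,203) to (388,238). Forceps are at (183,208) and (198,327) in the side view, beaker at (332,236), cylinder foot at (425,234) with its top toward (448,230), and the marker at (246,233).

Run:
```python
from h import *
Z=dict((n,np.load(f"{n}0.npz")) for n in("top","side"))
def ray(n,uv,z):
    c=camera_info(n);K=c["camera_matrix"];R=c["R"];t=c["t"];C=-R.T@t
    uv=np.atleast_2d(uv);d=(np.c_[uv,np.ones(len(uv))]@np.linalg.inv(K).T)@R
    return C+d*((z-C[2])/d[:,2])[:,None]
# lid: depth points
for n in Z:
    d=Z[n]["d"];P=pts(n,d);i=Z[n]["i"]
    m=(P[...,2]>.045)&(P[...,2]<.085)&(P[...,0]>.4)&(P[...,0]<.75)&(P[...,1]>-.4)&(P[...,1]<-.08)&(i.min(2)>90)&(d>0)
    m=m.astype(np.uint8); k,l,s,c=cv2.connectedComponentsWithStats(m);j=1+np.argmax(s[1:,4]);mm=l==j
    q=P[mm];print(n,"lid z pct",np.percentile(q[:,2],[5,50,95]).round(4),s[j])
    top=mm
    v,u=np.where(top);W=ray(n,np.c_[u,v],0.064)[:,:2].astype(np.float32)
    rect=cv2.minAreaRect(W);print(rect,cv2.boxPoints(rect).round(4).tolist())
    # forceps
    g=i.max(2).astype(int)
    if n=="top": x0,x1,y0,y1=160,203,198,216
    else: x0,x1,y0,y1=175,220,303,352
    f=np.zeros_like(g,bool);f[y0:y1,x0:x1]=g[y0:y1,x0:x1]>60
    v,u=np.where(f);W=ray(n,np.c_[u,v],0.006)[:,:2].astype(np.float32);print("forceps",len(u),u.min(),u.max(),v.min(),v.max(),cv2.minAreaRect(W),np.median(P[f][:,2]),W.mean(0),P[f].mean(0))
    # low objects
    for nm,(a,b) in {"top":{"beaker":(332,236),"cylfoot":(425,234),"cyltop":(446,230),"wst":(292,231),"marker":(246,233)},"side":{"beaker":(364,214),"cylfoot":(426,156),"cyltop":(438,111),"wst":(326,245),"marker":(287,287)}}[n].items():
        print(nm,ray(n,[a,b],0.0)[0].round(3),P[b-2:b+3,a-2:a+3].reshape(-1,3)[np.argmax(P[b-2:b+3,a-2:a+3,2])].round(3))
i=Z["top"]["i"];s=Z["side"]["i"]
a=cv2.resize(i[155:250,345:455],None,fx=4,fy=4,interpolation=cv2.INTER_NEAREST)
b=cv2.resize(s[105:190,335:445],None,fx=3,fy=3,interpolation=cv2.INTER_NEAREST)
c=cv2.resize(i[190:225,155:215],None,fx=5,fy=5,interpolation=cv2.INTER_NEAREST)
o=np.zeros((600,780,3),np.uint8);o[:a.shape[0],:a.shape[1]]=a;o[:b.shape[0],445:445+b.shape[1]]=b;o[385:385+c.shape[0],0:c.shape[1]]=c
e=cv2.resize(s[295:360,165:230],None,fx=4,fy=4,interpolation=cv2.INTER_NEAREST);o[300:300+e.shape[0],450:450+e.shape[1]]=e
cv2.imwrite("pics/crops.png",o)
```

```text
top lid z pct [0.0603 0.0657 0.0707] [ 360  164   61   74 2811]
((0.5499521493911743, -0.3103376030921936), (0.21379420161247253, 0.20264095067977905), 35.195613861083984) [[0.4041999876499176, -0.2892000079154968], [0.5210000276565552, -0.4546999931335449], [0.6956999897956848, -0.33149999380111694], [0.5788999795913696, -0.16590000689029694]]
forceps 112 167 199 205 210 ((0.5500630736351013, 0.4627382159233093), (0.11714200675487518, 0.01866447739303112), 88.95360565185547) 0.0009150175685480636 [0.54965246 0.46403247] [0.55026341 0.46544947 0.00146984]
beaker [ 0.434 -0.087  0.   ] [ 0.441 -0.083  0.007]
cylfoot [ 0.435 -0.435  0.   ] [ 0.427 -0.417  0.08 ]
cyltop [ 0.448 -0.514  0.   ] [ 0.441 -0.444  0.209]
wst [0.456 0.061 0.   ] [0.457 0.053 0.032]
marker [0.451 0.231 0.   ] [0.45  0.221 0.02 ]
side lid z pct [0.0603 0.0652 0.0689] [ 345  125   67   48 2630]
((0.5509563088417053, -0.30848053097724915), (0.21351785957813263, 0.2025841474533081), 34.81903839111328) [[0.40549999475479126, -0.28630000352859497], [0.5210999846458435, -0.45260000228881836], [0.696399986743927, -0.33070001006126404], [0.5807999968528748, -0.16439999639987946]]
forceps 249 181 213 309 346 ((0.5511332750320435, 0.46465200185775757), (0.022888829931616783, 0.11732868105173111), 6.044552326202393) 0.0011908986354529538 [0.550449   0.46537188] [0.5522311  0.46512239 0.00212116]
beaker [ 0.446 -0.107  0.   ] [0.059 0.531 1.079]
cylfoot [ 0.435 -0.438  0.   ] [ 0.432 -0.414  0.032]
cyltop [ 0.527 -0.659  0.   ] [ 0.43  -0.418  0.212]
wst [0.462 0.055 0.   ] [0.46  0.067 0.024]
marker [0.455 0.227 0.   ] [0.446 0.231 0.018]
```

View pics/crops.png

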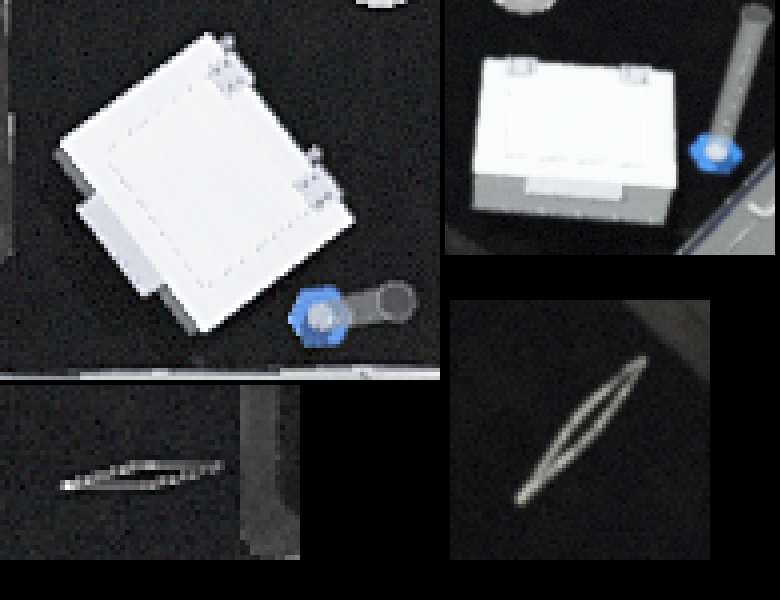

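```bash
cat >> h.py <<'E'
LIP=np.array([.4924,-.2265,0]);a=np.deg2rad(-55);BX=np.array([np.cos(a),np.sin(a),0]);BY=np.array([-np.sin(a),np.cos(a),0]);ZZ=np.array([0,0,1.])
def Rt(tilt):  # tool z below horizontal by tilt deg, toward BX; tool y = BY
    t=np.deg2rad(tilt);z=np.cos(t)*BX-np.sin(t)*ZZ;return np.c_[np.cross(BY,z),BY,z]
def box(x,y,z): return LIP+x*BX+y*BY+z*ZZ   # relative to lip middle
def to(P,R):
    o=r.get_obs();R0=Rn.from_rotvec(o["orientation"]).as_matrix()
    d=R0.T@(P-o["tcp_pos"]);w=Rn.from_matrix(R0.T@R).as_rotvec()
    print("shift",d.round(4),"rot",w.round(4),"|",np.linalg.norm(d).round(3),np.linalg.norm(w).round(3),"clock",round(o["clock"],2))
    return d,w
E
python3 - <<'E'
from h import *
p=box(-.0614,-.03,.30);print(p);to(p,Rt(50))
E
```

```text
[ 0.43260785 -0.19341136  0.3       ]
shift [ 0.3208 -0.3258  0.0035] rot [-0.6178 -0.5033 -1.6937] | 0.457 1.872 clock 0.1
```

Careful with the scale: shifts go in shares of 0.8 m and turns go in shares of pi rad. That gives: -0.325 m is -0.4063, 0.32 m is 0.4, -1.694 rad is -0.5392.

```bash
echo '0.4 -0.4063 0.0038 -0.1967 -0.1601 -0.5392 | 0.4 -0.4063 0.0038 -0.1967 -0.1601 -0.5392 | 0.4 -0.4063 0.0038 -0.1967 -0.1601 -0.5392 | 0.4 -0.4063 0.0038 -0.1967 -0.1601 -0.5392 | 0.4 -0.4063 0.0038 -0.1967 -0.1601 -0.5392' > rows.txt && python3 -m pendant rows.txt 0 20
python3 - <<'E'
from h import *
p=box(-.0614,-.03,.30);to(p,Rt(50))
E
```

```text
clock: 0.6
tcp_pos: [0.3582, -0.3847, 0.3022]
orientation: [2.435, 1.489, -0.209]
contact_force: [1.1, 0.6, -0.9]
grip_width: 0.012
gripper_force: 0.0
shift [ 0.197  -0.0166 -0.0555] rot [-0.3665 -0.2987 -1.0094] | 0.205 1.115 clock 0.6
```

Converted, 0.197 m is 0.2463, 0.17 m is 0.2125, -0.66 rad is -0.2101.

```bash
echo '0.0625 -0.005 -0.0175 -0.0159 -0.0127 -0.0414 | 0.125 -0.01 -0.035 -0.0318 -0.0255 -0.0828 | 0.175 -0.015 -0.05 -0.0462 -0.0382 -0.1273 | 0.2125 -0.0175 -0.06 -0.0605 -0.0493 -0.1687 | 0.2463 -0.0208 -0.0694 -0.0764 -0.0621 -0.2101' > rows.txt && python3 -m pendant rows.txt
python3 - <<'E'
from h import *
p=box(-.0614,-.03,.30);to(p,Rt(50))
E
```

```text
clock: 1.1
tcp_pos: [0.4341, -0.1938, 0.3007]
orientation: [1.622, 2.034, -0.359]
contact_force: [-0.2, 0.1, -0.0]
grip_width: -0.0
gripper_force: 0.0
shift [ 0.0009 -0.0014  0.0001] rot [-0.1253 -0.1036 -0.3483] | 0.002 0.384 clock 1.1
```

Converted, -0.001 m is -0.0013, -0.348 rad is -0.1108.

```bash
echo '0 -0.0013 0 -0.0134 -0.0111 -0.0369 | 0 -0.0013 0 -0.0267 -0.0223 -0.0738 | 0 -0.0013 0 -0.0398 -0.0331 -0.1108 | 0 -0.0013 0 -0.0398 -0.0331 -0.1108' > rows.txt && python3 -m pendant rows.txt
python3 - <<'E'
from h import *
p=box(-.0614,-.03,.082);d,w=to(p,Rt(50)); print(r.get_obs()["joints"].round(2))
i,_=grab_frame("side");cv2.imwrite("pics/s1.png",i)
E
```

```text
clock: 1.5
tcp_pos: [0.431, -0.1962, 0.2997]
orientation: [1.159, 2.208, -0.422]
contact_force: [-0.5, -1.2, 0.2]
grip_width: -0.0001
gripper_force: 0.0
shift [0.1406 0.0031 0.1661] rot [-0.0053 -0.0021 -0.0049] | 0.218 0.008 clock 1.5
[ 0.37  0.03 -0.37  2.33  1.09  0.65 -0.25]
```

View pics/s1.png

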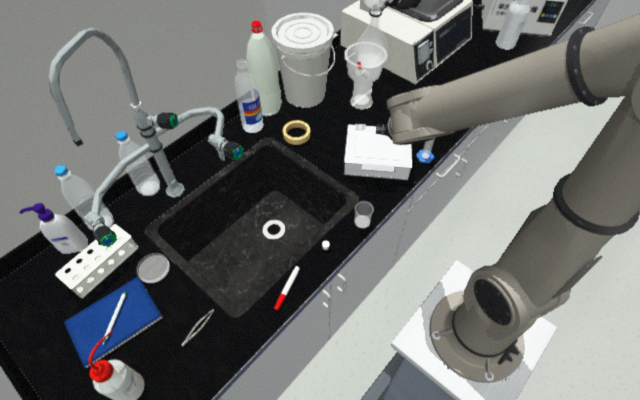

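Run:
```python
from h import *
o=r.get_obs();R0=Rn.from_rotvec(o["orientation"]).as_matrix();print(R0.round(2))
for n in("side","top"):
    c=camera_info(n)
    for s in(-.15,-.1,0,.073):
        q=c["R"]@(o["tcp_pos"]+s*R0[:,2])+c["t"];k=c["camera_matrix"]@q;print(n,s,(k[:2]/k[2]).round(0))
i,_=grab_frame("top");cv2.imwrite("pics/t1.png",cv2.resize(i[130:400,240:560],None,fx=2.4,fy=2.2))
```

```text
[[-0.43  0.83  0.36]
 [ 0.63  0.56 -0.53]
 [-0.64  0.   -0.77]]
side -0.15 [406. 124.]
side -0.1 [404. 127.]
side 0 [399. 131.]
side 0.073 [396. 134.]
top -0.15 [353. 249.]
top -0.1 [361. 242.]
top 0 [375. 230.]
top 0.073 [384. 223.]
```

View pics/t1.png

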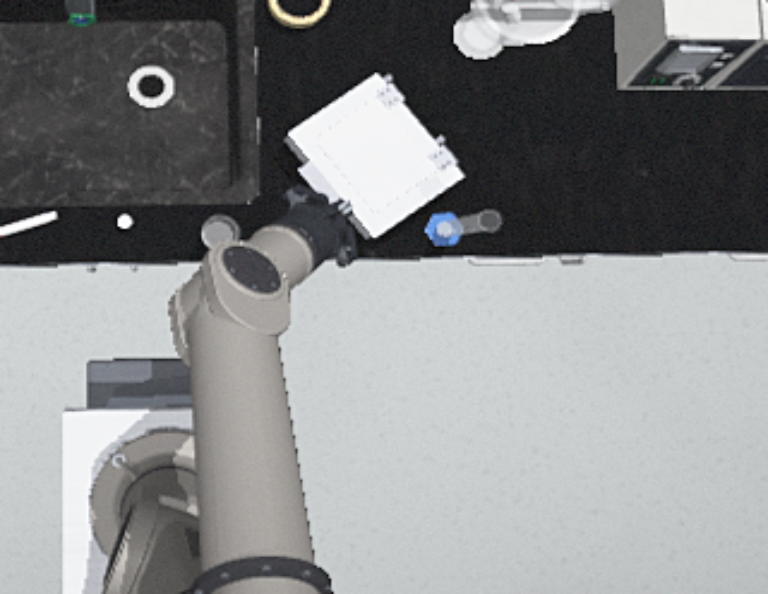

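Converted, 0.13 m is 0.1625, 0.11 m is 0.1375, -0.005 rad is -0.0016.

```bash
echo '0.035 0.0038 0.0413 0 0 0 | 0.07 0.0038 0.0825 0 0 0 | 0.105 0.0038 0.125 -0.0016 -0.0006 -0.0016 | 0.1375 0.0038 0.1625 -0.0016 -0.0006 -0.0016 | 0.1375 0.0038 0.1625 -0.0016 -0.0006 -0.0016' > rows.txt && python3 -m pendant rows.txt
python3 - <<'E'
from h import *
p=box(-.0614,-.03,.082);d,w=to(p,Rt(50)); print(r.get_obs()["joints"].round(2))
i,_=grab_frame("top");cv2.imwrite("pics/t2.png",cv2.resize(i[130:300,270:480],None,fx=3,fy=3))
E
```

```text
clock: 2.1
tcp_pos: [0.4312, -0.1925, 0.1214]
orientation: [1.162, 2.223, -0.416]
contact_force: [-0.6, 0.1, -0.6]
grip_width: -0.0001
gripper_force: 0.0
shift [0.0236 0.0008 0.0316] rot [-0.0059 -0.0174 -0.0015] | 0.039 0.018 clock 2.1
[ 0.51  0.49 -0.58  2.44  1.79  0.81 -1.03]
```

View pics/t2.png

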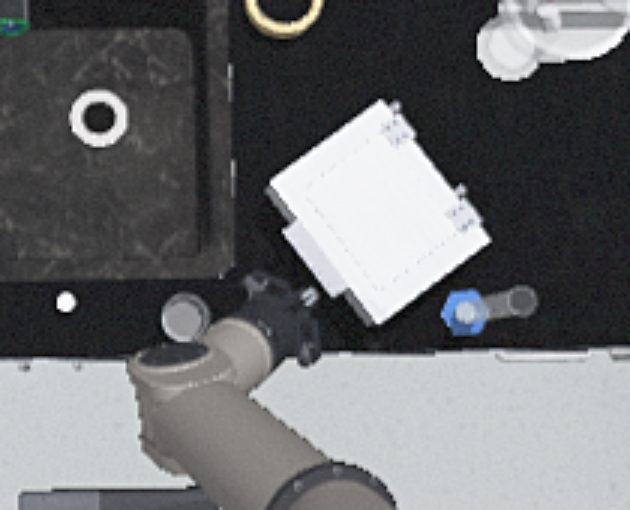

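Converted, 0.032 m is 0.04, 0.024 m is 0.03, -0.017 rad is -0.0054.

```bash
echo '0.015 0 0.02 -0.001 -0.0029 0 | 0.03 0.0013 0.04 -0.0019 -0.0054 0 | 0.03 0.0013 0.04 -0.0019 -0.0054 0' > rows.txt && python3 -m pendant rows.txt
python3 - <<'E'
from h import *
p=box(-.0614,-.03,.082);d,w=to(p,Rt(50)); to(box(-.0403,-.03,.082),Rt(50));print(r.get_obs()["joints"].round(3))
E
```

```text
clock: 2.45
tcp_pos: [0.4369, -0.1963, 0.0916]
orientation: [1.143, 2.189, -0.423]
contact_force: [-0.9, 0.6, -0.4]
grip_width: -0.0004
gripper_force: 0.0
shift [ 0.01   -0.0019  0.004 ] rot [ 0.0034  0.0201 -0.0035] | 0.011 0.021 clock 2.45
shift [-0.0059 -0.0019  0.0179] rot [ 0.0034  0.0201 -0.0035] | 0.019 0.021 clock 2.45
[ 0.609  0.637 -0.707  2.433  1.916  0.984 -1.105]
```

Converted, 0.018 m is 0.0225, -0.006 m is -0.0075, 0.02 rad is 0.0064.

```bash
echo '0 -0.0013 0.0075 0 0.0032 0 | -0.0038 -0.0025 0.015 0.001 0.0064 0 | -0.0075 -0.0025 0.0225 0.001 0.0064 0 | -0.0075 -0.0025 0.0225 0.001 0.0064 0' > rows.txt && python3 -m pendant rows.txt
python3 - <<'E'
from h import *
o=r.get_obs();R0=Rn.from_rotvec(o["orientation"]).as_matrix()
d=o["tcp_pos"]-LIP;print(d@BX,d@BY,d[2]);print(o["contact_force"],o["joints"].round(3))
# arc plan: rotate lid about hinge; tool keeps attitude 50deg; print tool-frame shifts per lid angle
T=o["tcp_pos"]+.073*R0[:,2]-.011*R0[:,0]  # top corner
c=T-LIP;print("corner",c@BX,c@BY,c[2])
E
```

```text
clock: 2.85
tcp_pos: [0.4454, -0.2107, 0.0818]
orientation: [1.152, 2.206, -0.414]
contact_force: [0.2, -0.6, -0.6]
grip_width: -0.0
gripper_force: 0.0
-0.03992476697350168 -0.029453230846240464 0.0818103514818525
[ 0.23075411 -0.55895853 -0.62003454] [ 0.637  0.658 -0.687  2.404  1.941  0.951 -1.075]
corner 0.015453610603697323 -0.029283951133576333 0.032992254004625236
```

Run:
```python
from h import *
t0=np.deg2rad(50);s=.0235
ths=np.arange(0,1.91,.2).tolist()+[1.88]
def corner(t):
    E=np.array([.2,.061])+.2*np.array([-np.cos(t),np.sin(t)]);f=max(t,t0)
    return E+s*np.array([np.cos(f),-np.sin(f)])
prev=np.array([.0155,.033])
for t in ths:
    c=corner(t);d=c-prev;prev=c
    print(round(t,2),"tool dx,dz",np.round([-.766*d[0]-.643*d[1],.643*d[0]-.766*d[1]],4))
```

```text
0.0 tool dx,dz [-0.0061 -0.0079]
0.2 tool dx,dz [-0.0286 -0.0279]
0.4 tool dx,dz [-0.0336 -0.0216]
0.6 tool dx,dz [-0.0372 -0.0145]
0.8 tool dx,dz [-0.0393 -0.0069]
1.0 tool dx,dz [-0.0369  0.0009]
1.2 tool dx,dz [-0.0343  0.008 ]
1.4 tool dx,dz [-0.0321  0.0146]
1.6 tool dx,dz [-0.0285  0.0207]
1.8 tool dx,dz [-0.0239  0.0259]
1.88 tool dx,dz [-0.008   0.0116]
```

Converted, -0.008 m is -0.01, -0.006 m is -0.0075.

```bash
echo '-0.0025 0 -0.0038 0 0 0 | -0.005 0 -0.0069 0 0 0 | -0.0075 0 -0.01 0 0 0' > rows.txt && python3 -m pendant rows.txt
echo '-0.0071 0 -0.007 0 0 0 | -0.0143 0 -0.014 0 0 0 | -0.0214 0 -0.021 0 0 0 | -0.0285 0 -0.028 0 0 0 | -0.0358 0 -0.0349 0 0 0' > rows.txt && python3 -m pendant rows.txt
python3 - <<'E'
from h import *
o=r.get_obs();print(o["joints"].round(3),o["contact_force"]); d=o["tcp_pos"]-LIP;print(d@BX,d@BY,d[2])
i,_=grab_frame("side");cv2.imwrite("pics/s3.png",cv2.resize(i[80:230,290:470],None,fx=3,fy=3))
E
```

```text
clock: 3.15
tcp_pos: [0.444, -0.2087, 0.0909]
orientation: [1.151, 2.21, -0.412]
contact_force: [-0.3, 0.1, 0.8]
grip_width: -0.0
gripper_force: 0.0
clock: 3.65
tcp_pos: [0.4459, -0.2117, 0.1308]
orientation: [1.15, 2.211, -0.411]
contact_force: [-1.8, 3.3, -0.9]
grip_width: -0.0001
gripper_force: 1.8
[ 0.666  0.517 -0.711  2.396  1.804  0.854 -0.94 ] [-1.84684127  3.3270143  -0.87016537]
-0.038785029857247064 -0.029655873495465456 0.13077382703795365
```

View pics/s3.png

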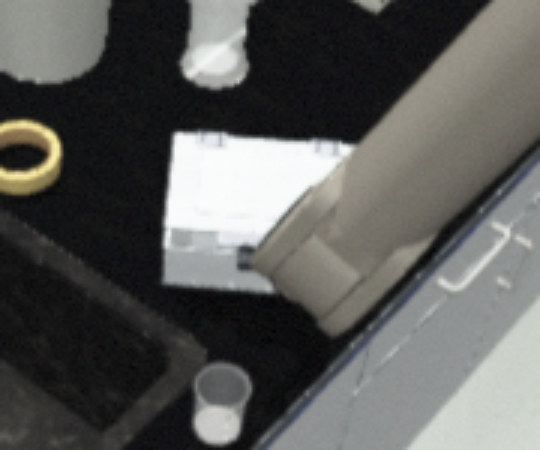

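The lid is starting to rise, with light contact of about 4 N. The beaker at crop (222,405) has not moved. Continuing along the arc.

Converted, -0.0336 m is -0.042, -0.0268 m is -0.0335.

```bash
echo '-0.0084 0 -0.0056 0 0 0 | -0.0168 0 -0.0111 0 0 0 | -0.0251 0 -0.0165 0 0 0 | -0.0335 0 -0.0218 0 0 0 | -0.042 0 -0.027 0 0 0' > rows.txt && python3 -m pendant rows.txt
echo '-0.0093 0 -0.004 0 0 0 | -0.0185 0 -0.0078 0 0 0 | -0.0278 0 -0.0114 0 0 0 | -0.0371 0 -0.0149 0 0 0 | -0.0465 0 -0.0181 0 0 0' > rows.txt && python3 -m pendant rows.txt
python3 - <<'E'
from h import *
o=r.get_obs();print(o["joints"].round(3)); d=o["tcp_pos"]-LIP;print(d@BX,d@BY,d[2])
i,dd=grab_frame("top");P=pts("top",dd);q=(P-LIP);bx=q@BX;by=q@BY
m=(i.min(2)>90)&(abs(by)<.09)&(bx>0)&(bx<.16)&(P[...,2]>.05)&(P[...,2]<.3)
f=np.polyfit(bx[m],P[...,2][m],1);print(m.sum(),"theta",np.arctan(-f[0]))
E
```

```text
clock: 4.2
tcp_pos: [0.4533, -0.2224, 0.1692]
orientation: [1.151, 2.209, -0.412]
contact_force: [-0.3, 2.1, -0.9]
grip_width: 0.0
gripper_force: 1.0
clock: 4.7
tcp_pos: [0.4645, -0.2387, 0.2045]
orientation: [1.151, 2.208, -0.413]
contact_force: [-0.1, 1.1, -1.2]
grip_width: -0.0003
gripper_force: 0.6
[ 0.737  0.346 -0.702  2.313  1.575  0.714 -0.635]
-0.005983692963000671 -0.02989836198227975 0.20446893312229228
1497 theta 0.4911329024151715
```

Converted, -0.0393 m is -0.0491, -0.0315 m is -0.0394.

```bash
echo '-0.0098 0 -0.0021 0 0 0 | -0.0196 0 -0.004 0 0 0 | -0.0295 0 -0.0058 0 0 0 | -0.0394 0 -0.0073 0 0 0 | -0.0491 0 -0.0086 0 0 0' > rows.txt && python3 -m pendant rows.txt
echo '-0.0093 0 -0.0001 0 0 0 | -0.0185 0 0 0 0 0 | -0.0278 0 0.0003 0 0 0 | -0.037 0 0.0006 0 0 0 | -0.0461 0 0.0011 0 0 0' > rows.txt && python3 -m pendant rows.txt
python3 - <<'E'
from h import *
o=r.get_obs();print(o["joints"].round(3)); d=o["tcp_pos"]-LIP;print(d@BX,d@BY,d[2])
for n in ("top","side"):
    i,dd=grab_frame(n);P=pts(n,dd);q=(P-LIP);bx=q@BX;by=q@BY
    m=(i.min(2)>90)&(by>.02)&(by<.1)&(bx>-.02)&(bx<.25)&(P[...,2]>.075)&(P[...,2]<.3)
    t=np.arctan2(P[...,2][m]-.064,.2-bx[m]);print(n,m.sum(),"theta",np.percentile(t,[10,50,90]))
E
```

```text
clock: 5.25
tcp_pos: [0.4789, -0.2599, 0.2345]
orientation: [1.152, 2.208, -0.413]
contact_force: [-0.3, -0.2, -1.8]
grip_width: -0.0001
gripper_force: 0.5
clock: 5.75
tcp_pos: [0.4954, -0.2835, 0.2571]
orientation: [1.151, 2.21, -0.413]
contact_force: [0.1, -0.4, -1.7]
grip_width: 0.0001
gripper_force: 0.5
[ 0.813  0.294 -0.679  2.184  1.385  0.646 -0.33 ]
0.04834999411716508 -0.030241825483256685 0.25710593639852897
top 389 theta [0.98162529 1.00402075 1.07029166]
side 333 theta [0.95863018 0.97875829 0.99140425]
```

Lid angle measures about 0.99 rad against 1.0 planned. Continuing.

Converted, -0.0343 m is -0.0429, -0.0275 m is -0.0344.

```bash
echo '-0.0086 0 0.0018 0 0 0 | -0.0173 0 0.0036 0 0 0 | -0.0259 0 0.0056 0 0 0 | -0.0344 0 0.0078 0 0 0 | -0.0429 0 0.01 0 0 0' > rows.txt && python3 -m pendant rows.txt
echo '-0.0081 0 0.0034 0 0 0 | -0.0163 0 0.0069 0 0 0 | -0.0243 0 0.0105 0 0 0 | -0.0323 0 0.0144 0 0 0 | -0.0401 0 0.0183 0 0 0' > rows.txt && python3 -m pendant rows.txt
echo '-0.0073 0 0.005 0 0 0 | -0.0144 0 0.01 0 0 0 | -0.0215 0 0.0153 0 0 0 | -0.0286 0 0.0205 0 0 0 | -0.0356 0 0.0259 0 0 0' > rows.txt && python3 -m pendant rows.txt
python3 - <<'E'
from h import *
o=r.get_obs();print(o["joints"].round(3)); d=o["tcp_pos"]-LIP;print(d@BX,d@BY,d[2])
for n in ("top","side"):
    i,dd=grab_frame(n);P=pts(n,dd);q=(P-LIP);bx=q@BX;by=q@BY
    m=(i.min(2)>90)&(by>.02)&(by<.1)&(bx>.1)&(bx<.3)&(P[...,2]>.085)&(P[...,2]<.3)
    t=np.arctan2(P[...,2][m]-.064,.2-bx[m]);print(n,m.sum(),"theta",np.percentile(t,[10,50,90]))
E
```

```text
clock: 6.35
tcp_pos: [0.5136, -0.3092, 0.273]
orientation: [1.151, 2.209, -0.412]
contact_force: [-0.3, 0.5, -1.0]
grip_width: 0.0004
gripper_force: 0.3
clock: 6.85
tcp_pos: [0.533, -0.3371, 0.2821]
orientation: [1.151, 2.21, -0.412]
contact_force: [-0.9, 0.3, -0.3]
grip_width: -0.0001
gripper_force: 0.2
clock: 7.35
tcp_pos: [0.5531, -0.3659, 0.2843]
orientation: [1.151, 2.21, -0.412]
contact_force: [0.4, 1.2, -0.5]
grip_width: 0.0002
gripper_force: 0.1
[ 0.878  0.382 -0.643  1.978  1.283  0.632 -0.065]
0.14902211115892997 -0.030213482603798414 0.2843227691494915
top 398 theta [1.55542497 1.56884204 1.58501621]
side 978 theta [1.56602631 1.59453803 1.64473831]
```

```bash
echo '-0.0061 0 0.0063 0 0 0 | -0.0121 0 0.0126 0 0 0 | -0.0181 0 0.0191 0 0 0 | -0.024 0 0.0258 0 0 0 | -0.0299 0 0.0324 0 0 0' > rows.txt && python3 -m pendant rows.txt
echo '-0.0034 0 0.0048 0 0 0 | -0.0068 0 0.0095 0 0 0 | -0.01 0 0.0145 0 0 0 | -0.01 0 0.0145 0 0 0 | -0.01 0 0.0145 0 0 0' > rows.txt && python3 -m pendant rows.txt
python3 - <<'E'
from h import *
o=r.get_obs();print(o["joints"].round(3)); d=o["tcp_pos"]-LIP;print(d@BX,d@BY,d[2])
for n in ("top","side"):
    i,dd=grab_frame(n);P=pts(n,dd);q=(P-LIP);bx=q@BX;by=q@BY
    m=(i.min(2)>90)&(by>.02)&(by<.1)&(bx>.1)&(bx<.35)&(P[...,2]>.085)&(P[...,2]<.3)
    t=np.arctan2(P[...,2][m]-.061,.2-bx[m]);print(n,m.sum(),"theta",np.percentile(t,[10,50,90]))
E
```

```text
clock: 7.95
tcp_pos: [0.5732, -0.3946, 0.2796]
orientation: [1.152, 2.21, -0.412]
contact_force: [1.0, -0.3, 0.7]
grip_width: 0.0003
gripper_force: 0.0
clock: 8.45
tcp_pos: [0.5807, -0.405, 0.2759]
orientation: [1.151, 2.21, -0.412]
contact_force: [-0.1, 0.4, 0.3]
grip_width: -0.0002
gripper_force: 0.0
[ 0.886  0.458 -0.62   1.889  1.293  0.629 -0.01 ]
0.1968499619955397 -0.030056266013925678 0.27586805576268514
top 936 theta [1.89805912 1.92759047 2.35544741]
side 1285 theta [1.90214691 1.94241095 2.27021429]
```

```bash
cat >> h.py <<'E'
def Rd(deg):
    b=np.deg2rad(deg);y=np.array([np.cos(b),np.sin(b),0]);z=-ZZ;return np.c_[np.cross(y,z),y,z]
E
python3 - <<'E'
from h import *
to(box(-.02,-.03,.31),Rt(50))
for n,(x0,x1,y0,y1) in {"top":(160,203,198,216),"side":(175,220,303,352)}.items():
    i,_=grab_frame(n);g=i.max(2);v,u=np.where(g[y0:y1,x0:x1]>55);u=u+x0;v=v+y0
    c=camera_info(n);C=-c["R"].T@c["t"];d=(np.c_[u,v,np.ones(len(u))]@np.linalg.inv(c["camera_matrix"]).T)@c["R"]
    W=(C+d*((.006-C[2])/d[:,2])[:,None])[:,:2];m=W.mean(0);e=np.linalg.svd(W-m,full_matrices=False)[2][0]
    s=(W-m)@e;w=(W-m)@np.array([-e[1],e[0]]);e*=np.sign(e[1]);print(n,m+e*0,"mid",m+np.linalg.svd(W-m,full_matrices=False)[2][0]*(s.max()+s.min())/2,"ang",np.degrees(np.arctan2(e[1],e[0])),np.ptp(s),np.ptp(w))
E
```

```text
shift [ 0.1446  0.0003 -0.1649] rot [ 0.0038 -0.0026 -0.0018] | 0.219 0.005 clock 8.55
top [0.54999018 0.46221152] mid [0.54994098 0.46270496] ang 95.69445872948216 0.11820314640494937 0.021217974812689572
side [0.55031343 0.4654866 ] mid [0.55042438 0.46460885] ang 97.20441749162119 0.11739561649796301 0.024531615689484188
```

Converted, -0.14 m is -0.175, -0.12 m is -0.15.

```bash
echo '0.0163 0 -0.05 0 0 0 | 0.0325 0 -0.0938 0 0 0 | 0.0625 0 -0.125 0 0 0 | 0.1 0 -0.15 0 0 0 | 0.1375 0 -0.175 0 0 0' > rows.txt && python3 -m pendant rows.txt
python3 - <<'E'
from h import *
to(np.array([.45,.0,.32]),Rd(6));to(np.array([.45,.2,.3]),Rd(6))
E
```

```text
clock: 9.15
tcp_pos: [0.4798, -0.2614, 0.3136]
orientation: [1.151, 2.208, -0.412]
contact_force: [0.6, 1.4, -0.0]
grip_width: 0.0003
gripper_force: 0.0
shift [ 0.1735  0.1257 -0.1529] rot [0.1808 0.6806 0.4846] | 0.263 0.855 clock 9.15
shift [ 0.3122  0.2405 -0.2423] rot [0.1808 0.6806 0.4846] | 0.463 0.855 clock 9.15
```

Forceps: centre (.550, .4637), long axis at 96.4°, length 118 mm, which fits the given size. Moving over to them.

Converted, 0.1735 m is 0.2169, -0.1529 m is -0.1911, 0.56 rad is 0.1783.

```bash
echo '0.0413 0.03 -0.035 0.0095 0.035 0.0255 | 0.0825 0.0625 -0.0713 0.0191 0.07 0.0509 | 0.125 0.0938 -0.1088 0.0286 0.105 0.0764 | 0.1688 0.125 -0.15 0.0382 0.1401 0.0987 | 0.2169 0.1571 -0.1911 0.0477 0.1783 0.1273' > rows.txt && python3 -m pendant rows.txt .04 20
python3 - <<'E'
from h import *
to(np.array([.45,.2,.3]),Rd(6.4));to(np.array([.55,.4637,.2]),Rd(6.4))
E
```

```text
clock: 9.65
tcp_pos: [0.4529, -0.0147, 0.3205]
orientation: [1.932, 2.337, -0.085]
contact_force: [-0.6, 0.5, -1.1]
grip_width: 0.0402
gripper_force: 0.0
shift [ 0.2124  0.0373 -0.0039] rot [0.0303 0.1183 0.0773] | 0.216 0.145 clock 9.65
shift [0.4631 0.1829 0.0705] rot [0.0303 0.1183 0.0773] | 0.503 0.145 clock 9.65
```

Converted, 0.2124 m is 0.2655, 0.17 m is 0.2125, 0.118 rad is 0.0376.

```bash
echo '0.0525 0.0088 0 0.0048 0.0191 0.0127 | 0.1063 0.0188 0 0.0095 0.0376 0.0245 | 0.1588 0.0275 0 0.0095 0.0376 0.0245 | 0.2125 0.0375 -0.0025 0.0095 0.0376 0.0245 | 0.2655 0.0466 -0.0049 0.0095 0.0376 0.0245' > rows.txt && python3 -m pendant rows.txt
python3 - <<'E'
from h import *
to(np.array([.55,.4637,.2]),Rd(6.4))
E
```

```text
clock: 10.15
tcp_pos: [0.4497, 0.1986, 0.2982]
orientation: [2.09, 2.34, -0.003]
contact_force: [1.0, -0.9, 0.2]
grip_width: 0.0401
gripper_force: 0.0
shift [0.2526 0.1294 0.0972] rot [0.0011 0.0045 0.0012] | 0.3 0.005 clock 10.15
```

Converted, 0.2 m is 0.25, 0.16 m is 0.2.

```bash
echo '0.05 0.025 0.015 0 0 0 | 0.1 0.05 0.0313 0 0 0 | 0.15 0.075 0.05 0 0 0 | 0.2 0.1 0.0688 0 0 0 | 0.25 0.125 0.0938 0 0 0' > rows.txt && python3 -m pendant rows.txt
echo '0.0313 0.0175 0.0138 0 0 0 | 0.0625 0.0338 0.0275 0 0 0 | 0.0656 0.0368 0.0278 0.0003 0.0013 0.0003 | 0.0656 0.0368 0.0278 0.0003 0.0013 0.0003' > rows.txt && python3 -m pendant rows.txt
python3 - <<'E'
from h import *
to(np.array([.55,.4637,.1]),Rd(6.4))
i,_=grab_frame("side");cv2.imwrite("pics/s4.png",cv2.resize(i[210:370,110:290],None,fx=3.5,fy=3.5))
E
```

```text
clock: 10.65
tcp_pos: [0.5273, 0.4088, 0.2221]
orientation: [2.089, 2.341, -0.002]
contact_force: [1.1, -1.0, 1.3]
grip_width: 0.04
gripper_force: 0.0
clock: 11.05
tcp_pos: [0.5496, 0.4626, 0.1995]
orientation: [-2.092, -2.343, 0.002]
contact_force: [-0.3, -0.6, 0.3]
grip_width: 0.0402
gripper_force: 0.0
shift [0.001  0.0006 0.0994] rot [-0.0013  0.0003  0.0016] | 0.099 0.002 clock 11.05
```

View pics/s4.png

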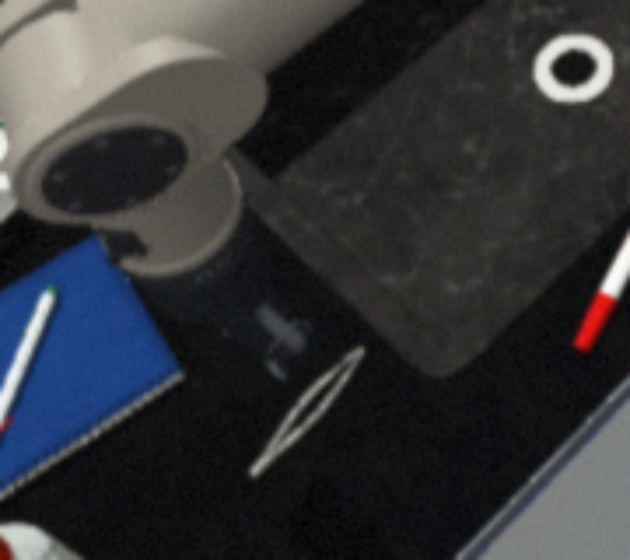

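The gripper is above the forceps, with the pads at crop (280,340) straddling their width. Descending.

Converted, 0.115 m is 0.1438, 0.11 m is 0.1375.

```bash
echo '0.0013 0.0008 0.05 0 0 0 | 0.0013 0.0008 0.1 0 0 0 | 0.0013 0.0008 0.125 0 0 0 | 0.0013 0.0008 0.1375 0 0 0 | 0.0013 0.0008 0.1438 0 0 0' > rows.txt && python3 -m pendant rows.txt
echo '0 0 0.005 0 0 0 | 0 0 0.01 0 0 0 | 0 0 0.01 0 0 0' > rows.txt && python3 -m pendant rows.txt
```

```text
clock: 11.6
tcp_pos: [0.5506, 0.463, 0.0853]
orientation: [-2.093, -2.342, 0.0]
contact_force: [0.1, -0.4, -0.4]
grip_width: 0.0395
gripper_force: 0.0
clock: 11.9
tcp_pos: [0.5505, 0.4635, 0.0775]
orientation: [-2.093, -2.343, -0.001]
contact_force: [-0.5, 0.3, 0.0]
grip_width: 0.0401
gripper_force: 0.0
```

Careful with the scale: shifts go in shares of 0.8 m and turns go in shares of pi rad. That gives: 0.001 m is 0.0013.

```bash
echo '0 0 0.0013 0 0 0 | 0 0 0.0013 0 0 0 | 0 0 0.0013 0 0 0 | 0 0 0.0013 0 0 0' > rows.txt && python3 -m pendant rows.txt 0 30
echo '0 0 0 0 0 0 | 0 0 0 0 0 0 | 0 0 0 0 0 0' > rows.txt && python3 -m pendant rows.txt
```

```text
clock: 12.3
tcp_pos: [0.5505, 0.4636, 0.0765]
orientation: [-2.093, -2.343, -0.001]
contact_force: [-0.0, -0.6, 3.0]
grip_width: 0.0151
gripper_force: 30.5
clock: 12.6
tcp_pos: [0.5505, 0.4636, 0.0765]
orientation: [-2.093, -2.343, -0.001]
contact_force: [0.3, -1.0, 5.0]
grip_width: 0.0149
gripper_force: 30.8
```

```bash
echo '0 0 -0.025 0 0 0 | 0 0 -0.075 0 0 0 | 0 0 -0.1375 0 0 0 | 0 0 -0.2 0 0 0 | 0 0 -0.25 0 0 0' > rows.txt && python3 -m pendant rows.txt
python3 - <<'E'
from h import *
to(np.array([.45,.2,.3]),Rd(6.4))
i,_=grab_frame("side");cv2.imwrite("pics/s5.png",cv2.resize(i[160:370,80:290],None,fx=2.8,fy=2.8))
E
```

```text
clock: 13.1
tcp_pos: [0.5501, 0.4636, 0.2802]
orientation: [-2.092, -2.343, -0.003]
contact_force: [1.1, 0.9, 0.0]
grip_width: 0.0151
gripper_force: 30.2
shift [-0.2506 -0.1292 -0.0204] rot [ 0.001  -0.0016  0.0013] | 0.283 0.002 clock 13.1
```

View pics/s5.png

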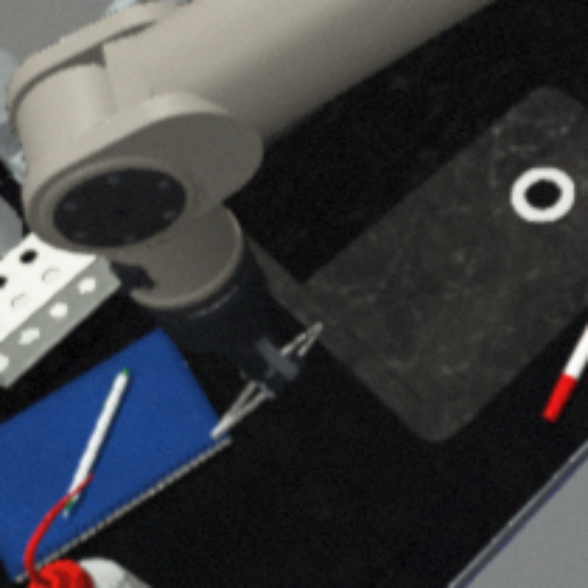

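The forceps are held level at mid-length, at crop (268,375). Travelling along the front edge.

```bash
echo '-0.0375 -0.0188 -0.0038 0 0 0 | -0.0875 -0.045 -0.0075 0 0 0 | -0.1375 -0.0713 -0.0113 0 0 0 | -0.1875 -0.0975 -0.015 0 0 0 | -0.2375 -0.125 -0.0188 0 0 0' > rows.txt && python3 -m pendant rows.txt
echo '-0.0563 -0.025 -0.005 0 0 0 | -0.1 -0.035 -0.0063 0 0 0 | -0.15 -0.0375 -0.0063 0 0 0 | -0.2 -0.0375 -0.0063 0 0 0 | -0.25 -0.0375 -0.0063 0 0 0' > rows.txt && python3 -m pendant rows.txt
python3 - <<'E'
from h import *
to(box(.111,.034,.25),Rd(35))
E
```

```text
clock: 13.65
tcp_pos: [0.4713, 0.2615, 0.2912]
orientation: [2.093, 2.343, -0.002]
contact_force: [1.0, -0.4, 0.8]
grip_width: 0.0151
gripper_force: 30.2
clock: 14.15
tcp_pos: [0.4645, 0.0597, 0.2966]
orientation: [2.092, 2.343, -0.002]
contact_force: [0.9, -0.3, -0.0]
grip_width: 0.0152
gripper_force: 30.2
shift [-0.3687  0.0784  0.047 ] rot [-0.0005  0.0012 -0.4978] | 0.38 0.498 clock 14.15
```

Converted, -0.2 m is -0.25, -0.16 m is -0.2, -0.45 rad is -0.1432.

```bash
echo '-0.05 0.01 0 0 0 -0.0255 | -0.1 0.0213 0 0 0 -0.0541 | -0.15 0.0313 0 0 0 -0.0828 | -0.2 0.0425 0 0 0 -0.1114 | -0.25 0.0538 0 0 0 -0.1432' > rows.txt && python3 -m pendant rows.txt
python3 - <<'E'
from h import *
to(box(.111,.034,.25),Rd(35))
E
```

```text
clock: 14.65
tcp_pos: [0.5302, -0.1343, 0.2966]
orientation: [1.512, 2.754, -0.002]
contact_force: [0.8, 0.4, -0.5]
grip_width: 0.0149
gripper_force: 30.2
shift [-0.1669 -0.0425  0.0467] rot [-0.0009  0.0005 -0.0443] | 0.178 0.044 clock 14.65
```

Converted, -0.167 m is -0.2088, -0.15 m is -0.1875, -0.044 rad is -0.014.

```bash
echo '-0.05 -0.0125 0 0 0 -0.0064 | -0.1 -0.025 0 0 0 -0.014 | -0.15 -0.0375 0 0 0 -0.014 | -0.1875 -0.0475 0.025 0 0 -0.014 | -0.2088 -0.0531 0.0584 0 0 -0.014' > rows.txt && python3 -m pendant rows.txt
python3 - <<'E'
from h import *
to(box(.111,.034,.0805),Rd(35))
o=r.get_obs();T=o["tcp_pos"]
i,dd=grab_frame("top");cv2.imwrite("pics/t5.png",cv2.resize(i[140:250,330:470],None,fx=5,fy=5))
P=pts("top",dd);q=P-LIP;bx=q@BX;by=q@BY;z=P[...,2]
# box rim edges check: points at rim height
m=(abs(z-.060)<.006)&(i.min(2)>60)&(bx>.0)&(bx<.22)&(abs(by)<.13)
b=np.c_[bx[m],by[m]];print(m.sum(),np.percentile(b,[2,98],axis=0))
E
```

```text
clock: 15.15
tcp_pos: [0.584, -0.3003, 0.2502]
orientation: [1.461, 2.778, -0.002]
contact_force: [-0.4, -0.5, -0.7]
grip_width: 0.0151
gripper_force: 30.2
shift [0.0025 0.0012 0.1697] rot [ 0.0002  0.0029 -0.0081] | 0.17 0.009 clock 15.15
160 [[ 0.02538247 -0.10533284]
 [ 0.19276287  0.10360882]]
```

View pics/t5.png

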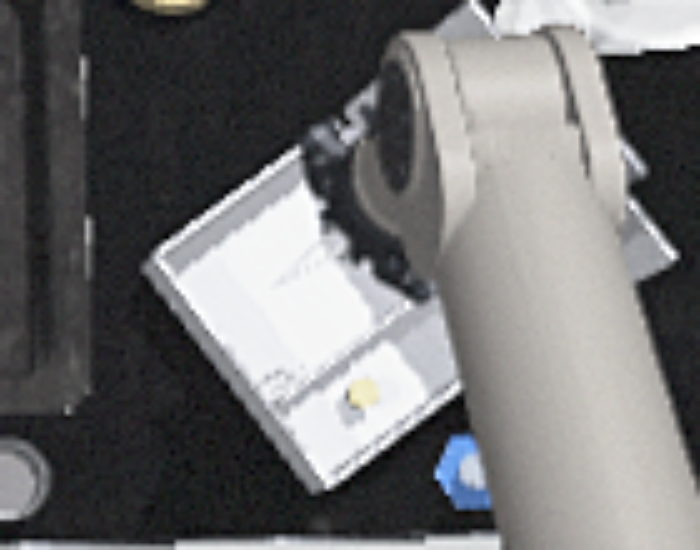

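Rim measures .025 to .193 in box x and ±.105 in y, so the box estimate holds. The stopper is at crop (362,392) and the forceps at (300,265). The forearm passes over the cylinder, so I am checking clearance before descending.

Run:
```python
from h import *
i,dd=grab_frame("top");P=pts("top",dd);z=P[...,2]
for x in np.arange(.3,.62,.04):
    for_=[]
    for y in np.arange(-.5,-.2,.04):
        m=(abs(P[...,0]-x)<.012)&(abs(P[...,1]-y)<.012)&(z>.23)
        for_.append(round(float(z[m].max()),2) if m.sum() else 0)
    print(round(x,2),for_)
print(np.arange(-.5,-.2,.04).round(2),r.get_obs()["joints"].round(2))
i,dd=grab_frame("side");P=pts("side",dd);z=P[...,2]
m=(np.hypot(P[...,0]-.435,P[...,1]+.42)<.07)&(z>.05);print(m.sum(),np.percentile(z[m],[0,5,50,95]) if m.sum() else 0)
print("arm lowest from side near cyl",[(round(h,2),int((m&(abs(z-h)<.02)).sum())) for h in np.arange(.06,.6,.04)])
```

```text
0.3 [0, 0, 0, 0, 0.69, 0.69, 0.67, 0]
0.34 [0, 0, 0, 0, 0.66, 0.67, 0.64, 0]
0.38 [0, 0, 0, 0, 0.64, 0.65, 0.62, 0]
0.42 [0, 0, 0, 0, 0.62, 0.63, 0.6, 0]
0.46 [0, 0, 0, 0, 0.6, 0.61, 0.59, 0]
0.5 [0, 0, 0, 0, 0.58, 0.59, 0.57, 0]
0.54 [0, 0, 0, 0, 0.56, 0.57, 0.56, 0]
0.58 [0, 0, 0, 0, 0.55, 0.54, 0.55, 0]
[-0.5  -0.46 -0.42 -0.38 -0.34 -0.3  -0.26 -0.22] [ 0.98  0.66 -0.89  1.62  0.55  1.14  0.55]
417 [0.05054227 0.05757886 0.13860727 0.20811846]
arm lowest from side near cyl [(np.float64(0.06), 94), (np.float64(0.1), 75), (np.float64(0.14), 86), (np.float64(0.18), 103), (np.float64(0.22), 59), (np.float64(0.26), 0), (np.float64(0.3), 0), (np.float64(0.34), 0), (np.float64(0.38), 0), (np.float64(0.42), 0), (np.float64(0.46), 0), (np.float64(0.5), 0), (np.float64(0.54), 0), (np.float64(0.58), 0)]
```

Forearm underside is about 0.5 m up, staying above 0.3 m after the descent and beside the cylinder, so it is clear. Lowering.

Converted, 0.15 m is 0.1875, 0.13 m is 0.1625, -0.008 rad is -0.0025.

```bash
echo '0.0025 0.0013 0.0375 0 0.001 -0.0025 | 0.0031 0.0015 0.0813 0 0.001 -0.0025 | 0.0031 0.0015 0.125 0 0.001 -0.0025 | 0.0031 0.0015 0.1625 0 0.001 -0.0025 | 0.0031 0.0015 0.1875 0 0.001 -0.0025' > rows.txt && python3 -m pendant rows.txt
echo '0 0 0.0063 0 0 0 | 0 0 0.0125 0 0 0 | 0 0 0.0175 0 0 0 | 0 0 0.0213 0 0 0 | 0 0 0.0213 0 0 0' > rows.txt && python3 -m pendant rows.txt
python3 - <<'E'
from h import *
to(box(.111,.034,.0805),Rd(35))
E
```

```text
clock: 15.8
tcp_pos: [0.5828, -0.2922, 0.0992]
orientation: [-1.441, -2.788, -0.002]
contact_force: [-0.5, -0.7, -0.6]
grip_width: 0.015
gripper_force: 30.2
clock: 16.3
tcp_pos: [0.583, -0.2941, 0.0828]
orientation: [-1.445, -2.787, -0.001]
contact_force: [0.5, -0.4, -0.2]
grip_width: 0.0146
gripper_force: 30.2
shift [-0.0037 -0.0015  0.0023] rot [-0.0003 -0.0025  0.0036] | 0.005 0.004 clock 16.3
```

Converted, 0.0015 m is 0.0019, 0.001 m is 0.0013.

```bash
echo '0 0 0.0013 0 0 0 | 0 0 0.0019 0 0 0 | 0 0 0.0019 0 0 0' > rows.txt && python3 -m pendant rows.txt
echo '0 0 0.0006 0 0 0 | 0 0 0.0013 0 0 0 | 0 0 0.0013 0 0 0' > rows.txt && python3 -m pendant rows.txt
```

```text
clock: 16.6
tcp_pos: [0.5828, -0.2939, 0.081]
orientation: [-1.444, -2.787, -0.002]
contact_force: [0.1, 0.8, -0.0]
grip_width: 0.0149
gripper_force: 30.2
clock: 16.9
tcp_pos: [0.5829, -0.2939, 0.0805]
orientation: [-1.444, -2.787, -0.001]
contact_force: [-2.6, 0.1, 5.0]
grip_width: 0.0147
gripper_force: 30.7
```

Floor contact at the expected height. Releasing.

Converted, -0.15 m is -0.1875, -0.11 m is -0.1375.

```bash
echo '0 0 0 0 0 0 | 0 0 0 0 0 0 | 0 0 0 0 0 0 | 0 0 0 0 0 0' > rows.txt && python3 -m pendant rows.txt .035 20
echo '0 0 -0.0125 0 0 0 | 0 0 -0.0375 0 0 0 | 0 0 -0.0875 0 0 0 | 0 0 -0.1375 0 0 0 | 0 0 -0.1875 0 0 0' > rows.txt && python3 -m pendant rows.txt
python3 - <<'E'
from h import *
to(np.array([.45,-.1,.32]),Rd(35))
E
```

```text
clock: 17.3
tcp_pos: [0.5827, -0.2939, 0.0797]
orientation: [-1.444, -2.786, -0.002]
contact_force: [-0.2, 0.4, -0.5]
grip_width: 0.0347
gripper_force: 0.0
clock: 17.8
tcp_pos: [0.5833, -0.2939, 0.2333]
orientation: [-1.444, -2.788, -0.002]
contact_force: [0.7, 0.1, 0.5]
grip_width: 0.0352
gripper_force: 0.0
shift [ 0.2355  0.0031 -0.0862] rot [ 0.0005 -0.0021  0.0043] | 0.251 0.005 clock 17.8
```

Converted, 0.19 m is 0.2375, 0.15 m is 0.1875.

```bash
echo '0.0375 0 -0.0375 0 0 0 | 0.0875 0 -0.0625 0 0 0 | 0.1375 0 -0.0875 0 0 0 | 0.1875 0 -0.1 0 0 0 | 0.2375 0 -0.1075 0 0 0' > rows.txt && python3 -m pendant rows.txt
echo '0.05 0 0 0 0 0 | 0.1 0 0 0 0 0 | 0.15 0 0 0 0 0 | 0.15 0 0 0 0 0 | 0.15 0 0 0 0 0' > rows.txt && python3 -m pendant rows.txt
python3 - <<'E'
from h import *
i,dd=grab_frame("top")
P=pts("top",dd);q=P-LIP;bx=q@BX;by=q@BY
m=(by>.02)&(by<.1)&(bx>.1)&(bx<.35)&(P[...,2]>.085)&(P[...,2]<.3);print("theta",np.median(np.arctan2(P[...,2][m]-.061,.2-bx[m])))
s,_=grab_frame("side")
a=cv2.resize(i[140:250,310:470],None,fx=4.8,fy=3);b=cv2.resize(s[80:240,310:470],None,fx=2.2*2,fy=1.65);
o=np.zeros((600,780,3),np.uint8);o[:a.shape[0],:a.shape[1]]=a;o[332:332+b.shape[0],:b.shape[1]]=b[:268];cv2.imwrite("pics/f.png",o)
E
```

```text
clock: 18.3
tcp_pos: [0.4733, -0.1372, 0.3189]
orientation: [1.444, 2.79, 0.001]
contact_force: [0.1, 0.2, 0.3]
grip_width: 0.0349
gripper_force: 0.0
clock: 18.8
tcp_pos: [0.4045, -0.0404, 0.3179]
orientation: [-1.442, -2.791, 0.002]
contact_force: [0.1, -0.2, -0.0]
grip_width: 0.0348
gripper_force: 0.0
theta 1.927919623572028
```

View pics/f.png

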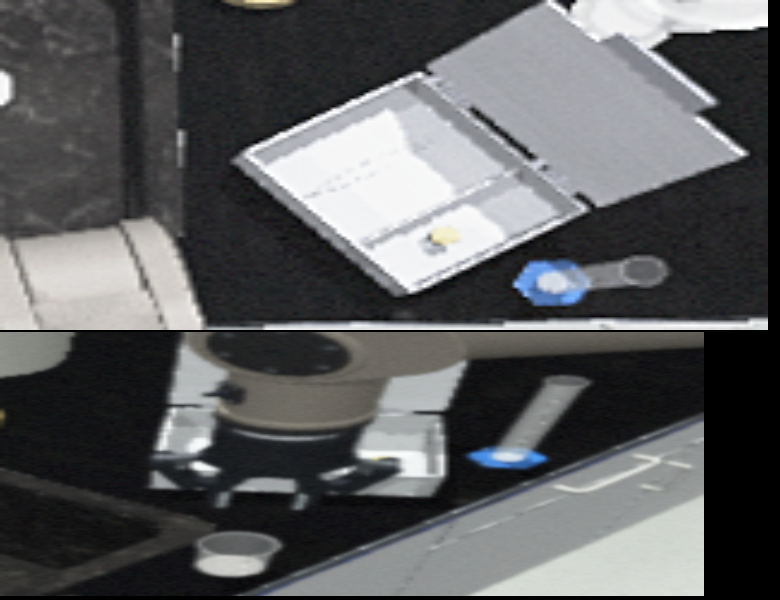

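The lid is leaning on its stop at about 1.92 rad. The forceps lie in the wide compartment, from (305,195) to (430,140), and the beaker and cylinder are where they were. The gripper is clear of everything.

```bash
python3 -c "
from h import *
print(r.hand_in())"
```

```text
the job is handed in; nothing more can be done
None
```

The job is handed in at about 19 s of the 72 s allowed: the lid rests open on its stop (measured about 1.92 rad), the forceps were set down and released in the wide compartment, and the beaker and cylinder show no movement in the final pictures.

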